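# Run the ribbon gauge out to its stop

## Robot

A 6-joint arm with a two-finger parallel gripper is mounted at the origin on a cart in front of the work surface, level with it; the furniture and walls round the work are solid. World frame = base frame: x ahead of the robot, y to its left, z up, the work surface at z = 0. Lengths are in m, angles in degrees, forces in N, time in s.
With the tool pointing down it reaches from about 0.4 to 0.825 m from the base axis. Payload 7 kg.
Tool frame: the origin (TCP) lies between the finger pads; the fingertips stand 19 mm ahead of it and the grasp point (between the pads) is the TCP; z points along the fingers, y is the line along which they close (so a half turn about z gives the same grasp; the last joint's range is limited). The gripper opens to 88 mm and grips with 3 to 60 N. Pads are 19 mm wide; open, the fingers measure 130 mm over their backs; the gripper's body (78 mm by 193 mm) begins 47 mm behind the grasp point.
Start: joints at [80.048, 20.546, 0.682, 0, -70.136, -16.507], TCP at [0.301, 0.604, 0.246] pointing down, gripper open.
Joint ranges: [-176.03, 176.03], [-82.01, 121.73], [-58.28, 71.71], [-173.87, 95.51], [-174.79, -0.11], [-173.66, 173.66]. Speed limits (degrees/s): [136.94, 136.94, 172.46, 180, 180, 180].

## Interface

Orientations are given as [roll, pitch, yaw] about the fixed x, y, z axes, in that order (R = Rz(yaw) Ry(pitch) Rx(roll)).
In Python, from plant import r gives the robot as it stands. The module is installed in compiled form; this text tells all that it offers.
- The arm moves only by the shell command python3 -m pendant 'ROWS' [OPENING] [FORCE]. ROWS is JSON, a list of rows, each a list of 6 numbers: the shift along the tool's x, y, z in mm, then the turn, a rotation vector about the tool's x, y, z in rad. In form: [[tx, ty, tz, wx, wy, wz], ...]. A call has 1 to 20 rows; each row is the pose to reach, as a shift and turn from the pose commanded when the call began, along the tool's axes at that moment; what a row does not reach only later rows make up. A row lasts 1/8 s, in which the tool goes at most 62.5 mm and 10.7 degrees, less where a joint would pass 70% of its speed; a pose out of reach is approached as far as the arm can. A call with a gripper value outside its range is refused whole. OPENING is the finger opening in mm, from 0 to 87.6, set as the call begins (- or left out, the last holds). The fingers move at their own pace and stop on an object; FORCE is the grip in N (left out, the last holds). Time passes only in rows, so rows that repeat a pose let the fingers close. It gives the time, the measured TCP pose, the force, the opening and the grip force at its end, in the units of the state.
- r.get_state(): the state, without advancing time (a new reading comes with each control period).
- r.capture(name): name is "scene" or "top" or "wrist"; returns the picture (384x512x3 uint8, red, green, blue); there is no depth.
- r.camera_params(name): a dict with "mtx" (3x3 intrinsics, pixels), "rvec" (rotation vector, rad) and "tvec" (3), from world to camera coordinates, as OpenCV has them; the wrist camera has in their place "mount" (4x4, takes a point from camera to tool coordinates, whose origin is the TCP and whose axes are the flange's). Camera axes: x right, y down, z forward; pixel columns grow to the right and rows downward; lengths in m; the calibration is good to about 2 mm. The wrist camera is an equidistant fisheye: a pixel r from the principal point sees the ray r / f radians off the axis. A picture is of the moment at which its call begins: read the wrist's pose just before it. camera_params takes no time and is no camera call.
- r.close_job(): hands the job in; it is judged then, once.
The state is a dict: "time_s": time; "joints": joint angles; "qd": joint speeds; "joint_torque": joint torques, N m; "tcp_pos": TCP position; "eef_rot": TCP orientation; "contact_force": force on the tool from outside, world axes, zero at the start; "moment": the same for the moment, N m; "gripper_width": finger opening in m; "gripper_force": force on a finger pad.
Only numpy, scipy, OpenCV 4.12 (cv2) and the standard library are available. Lean on these libraries where they do the work, as an engineer would, in place of code of your own. Each camera call takes 0.05 s, during which the arm holds its last target. There are 200 camera calls.

## Task

Run the ribbon gauge on the table out to its stop: with the fingertips, press the green release button on top of the blue carriage and, holding it down all the way, slide the carriage along the rail until it is against the red end stop. Then let go of the button, leaving the carriage there, and move clear. Only press and push: grasp or lift nothing, and leave the tin, boxes and tape roll beside the gauge where they are.

Things in the scene. Friction and masses are not known exactly. Their poses are not given: they have to be found in the camera images.
- gauge: Ribbon gauge, fixed to the table: a slotted aluminium rail 270 mm long on a dark wooden foot 90 mm wide, with a grey block (top 40 mm above the table) at each end; origin at the centre of its underside. Its y axis runs along the rail from the carriage's starting end towards the red end stop. The gauge stands at a different place and yaw each time.
- stop_face (a point): Centre of the face of the red end stop that the carriage runs against, 35 mm above the table. The stop is a block 70 mm across the rail and 20 mm along it, top 48 mm above the table, clamped fast on the rail at a different place each time, 75 to 125 mm ahead of the carriage. Axes as the gauge's.
- carriage_front (a point): Centre of the front face of the blue carriage, 35 mm above the table: it meets stop_face when the carriage is home. The carriage is 76 mm across the rail and 64 mm along it; its front is 32 mm ahead of the button's centre.
- carriage (a joint): Travel of the blue carriage along the gauge's +y, m: 0 where it starts, beside a grey end block. While the button is up a lock bar stands between the teeth of a rack (pitch 10 mm) and the carriage cannot slide; with the button held down by 3 mm or more it slides with about 1 N of friction, so that a fingertip pressing on the button carries it along.
- button_top (a point): Centre of the flat top of the green release button, a disc 30 mm across on the middle of the carriage, about 60 mm above the table when up and 12 mm proud of its dark collar. Axes as the gauge's: y is the direction in which the carriage must slide, z up.
- release (a joint): How far the button is pressed down, m: 0 up, 0.008 fully in (hard stop). It starts to move at 2 N and takes 5 N fully in. Let go, it springs up, fully where the lock bar meets a gap of the rack, else it stays about 2.5 mm in, with the bar on a tooth.
- shoulder_top (a point): Top centre of the blue push shoulder, an upright lug of the carriage behind the button (away from the red stop): 50 mm across the rail, 8 mm thick; its top is 13 mm above the unpressed button, its face 24 mm from the button's centre. A finger standing on the button may also push against it.
- gift_box_d_mid (a point): Loose little gift box with red ribbon, 63x63x51 mm, beyond the grey end of the gauge; the point is at its centre, 18 mm up. To be left alone.
- balm_tin_mid (a point): Loose round pink tin, 67 mm across, 29 mm high, behind the rail; the point is its centre. To be left alone.
- match_box_mid (a point): Loose match box, 50x64x15 mm, in front of the rail; the point is its centre. To be left alone.
- washi_tape_mid (a point): Loose roll of tape, 96 mm across, 25 mm high, in front of the rail; the point is its centre. To be left alone.

How it is judged:
By the outcome, as a careful person would: the job done as asked, in the order asked, and still so for the second after the job is handed in, with the robot touching nothing.
It also fails if it takes over 35 s, if anything falls off the work surface, if the arm or the gripper's body presses on something with over 40 N, if the wrist force passes 120 N, or if a joint passes its speed limit or range.

## Working session

There is one attempt and no reset: what is moved stays moved. The work goes in short steps, Python scripts to look and compute and a shell command to move; the robot and the scene stay as the last step left them, time stands still between calls to the robot, and variables do not carry over. Pictures are saved under pics/ and viewed, at most 10 in all, crops included, and the job is handed in when it is done.

```bash
mkdir -p pics; python3 - <<'E'
from plant import r
import cv2
s=r.get_state();print(s['tcp_pos'],s['eef_rot'],s['gripper_width'],s['time_s'])
for n in("scene","top","wrist"):
    cv2.imwrite(f"pics/{n}0.png",r.capture(n)[:,:,::-1]);print(n,r.camera_params(n))
a=[cv2.imread(f"pics/{n}0.png") for n in("scene","top")]
E
```

```text
[0.30055421 0.60388438 0.24461699] [ 1.79904760e+02 -6.25698392e-03 -2.64671653e+01] 0.08775354724325958 0.0
scene {'mtx': array([[407.37454398,   0.        , 257.74704219],
       [  0.        , 407.37454398, 190.21742086],
       [  0.        ,   0.        ,   1.        ]]), 'rvec': array([ 1.90905089, -0.7702298 ,  0.47426452]), 'tvec': array([-0.44442327,  0.22687015,  0.60308519])}
top {'mtx': array([[356.01103622,   0.        , 256.20096323],
       [  0.        , 356.01103622, 193.9416072 ],
       [  0.        ,   0.        ,   1.        ]]), 'rvec': array([ 2.08945702, -2.12546627,  0.24139952]), 'tvec': array([-0.04798182,  0.54199127,  0.79112531])}
wrist {'mtx': array([[297.31863964,   0.        , 259.12453394],
       [  0.        , 297.31863964, 189.44376436],
       [  0.        ,   0.        ,   1.        ]]), 'mount': array([[-6.92927511e-04, -9.56461578e-01, -2.91857448e-01,
         7.90844588e-02],
       [ 9.99999739e-01, -7.22043660e-04, -7.95015356e-06,
        -3.90513106e-04],
       [-2.03129804e-04, -2.91857378e-01,  9.56461829e-01,
        -1.39299950e-01],
       [ 0.00000000e+00,  0.00000000e+00,  0.00000000e+00,
         1.00000000e+00]])}
```

View pics/top0.png

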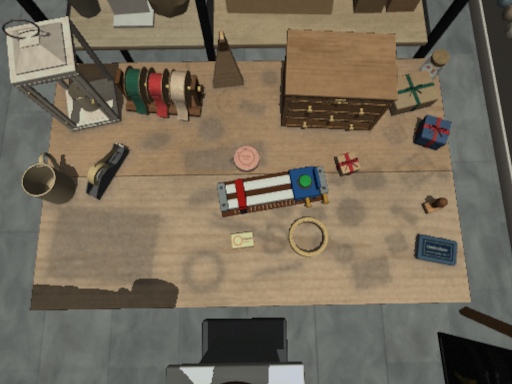

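View pics/scene0.png

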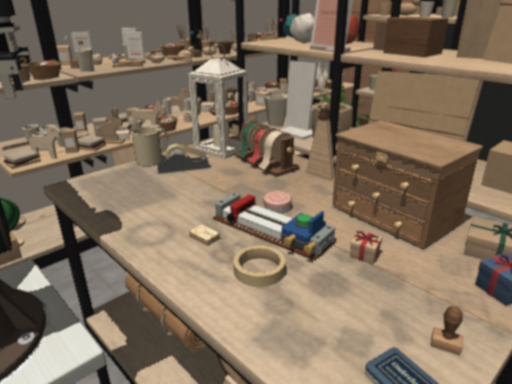

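The top view shows the button at about (305,181), the blue carriage around (308,185) and the red stop near (240,194). The tape roll is at (308,237), the match box at (242,240), the tin at (246,158) and the gift box at (347,163). The scene view shows the same layout: button (308,221), stop (240,207).

```bash
cat > h.py <<'E'
import numpy as np,cv2
from plant import r
def ray(n,p):
    c=r.camera_params(n);R=cv2.Rodrigues(c['rvec'])[0]
    d=R.T@np.r_[cv2.undistortPoints(np.array([[p]],float),c['mtx'],None)[0,0],1]
    return -R.T@c['tvec'],d/np.linalg.norm(d)
def wray(p,s):
    from scipy.spatial.transform import Rotation as Ro
    c=r.camera_params("wrist");K=c['mtx'];v=(np.array(p)-K[:2,2])/K[0,0];t=np.linalg.norm(v)
    d=np.r_[v/t*np.sin(t),np.cos(t)];R=Ro.from_euler('xyz',s['eef_rot'],degrees=True).as_matrix();M=c['mount']
    return s['tcp_pos']+R@M[:3,3],R@M[:3,:3]@d
def plane(o,z): return o[0]+o[1]*(z-o[0][2])/o[1][2]
def tri(a,b):
    A=[np.eye(3)-np.outer(d,d) for _,d in(a,b)];x=np.linalg.solve(A[0]+A[1],A[0]@a[0]+A[1]@b[0])
    return x
def mask(im,col):
    h=cv2.cvtColor(im,cv2.COLOR_RGB2HSV);H,S,V=cv2.split(h)
    m={'g':(H>45)&(H<80)&(S>120)&(V>50),'r':((H<6)|(H>174))&(S>180)&(V>70),'b':(H>98)&(H<125)&(S>120)&(V>50)}[col]
    return m.astype('uint8')
def blobs(im,col,roi,minA=15):
    m=mask(im,col);k=np.zeros_like(m);x0,x1,y0,y1=roi;k[y0:y1,x0:x1]=1
    n,l,st,ce=cv2.connectedComponentsWithStats(m*k)
    return [(st[i,4],ce[i].round(1),cv2.minAreaRect(np.argwhere(l==i)[:,::-1].astype(np.float32))) for i in range(1,n) if st[i,4]>=minA]
E
python3 - <<'E'
from h import *
T=cv2.imread('pics/top0.png')[:,:,::-1].copy();S=cv2.imread('pics/scene0.png')[:,:,::-1].copy();W=cv2.imread('pics/wrist0.png')
for c in 'grb':
    for n,im,roi in(('top',T,(215,335,160,220)),('scene',S,(205,340,185,260))):
        for b in blobs(im,c,roi): print(c,n,b)
bt=ray('top',max(blobs(T,'g',(280,335,160,220)))[1]);bs=ray('scene',max(blobs(S,'g',(280,340,185,260)))[1])
print('button tri',tri(bt,bs),'plane .06',plane(bt,.06),plane(bs,.06))
a=cv2.resize(T[150:225,205:345],None,fx=4,fy=4,interpolation=3);b=cv2.resize(S[180:260,205:345],None,fx=4,fy=4,interpolation=3)
cv2.imwrite('pics/c1.png',cv2.resize(np.vstack([a,b[:,:,:]])[:,:,::-1],(542,600)))
E
```

```text
g top (np.int32(119), array([304.6, 180.4]), ((304.5, 180.5), (11.0, 11.0), 90.0))
g scene (np.int32(109), array([303.2, 219.4]), ((303.5, 219.5), (9.0, 13.0), 90.0))
r top (np.int32(231), array([240.3, 193.8]), ((240.1621551513672, 193.9729766845703), (30.249414443969727, 8.219949722290039), 80.53767395019531))
r scene (np.int32(166), array([240.4, 204.3]), ((240.18785095214844, 204.56906127929688), (11.595388412475586, 28.393836975097656), 41.987213134765625))
b top (np.int32(593), array([304.3, 182.5]), ((305.0384521484375, 182.19229125976562), (30.201881408691406, 27.848487854003906), 78.69007110595703))
b scene (np.int32(503), array([303.8, 228.2]), ((303.7446594238281, 228.97216796875), (24.85231590270996, 41.8863525390625), 79.11447143554688))
button tri [ 0.5746868  -0.17576498  0.05208985] plane .06 [ 0.57274873 -0.1746946   0.06      ] [ 0.56384546 -0.18434778  0.06      ]
```

View pics/c1.png

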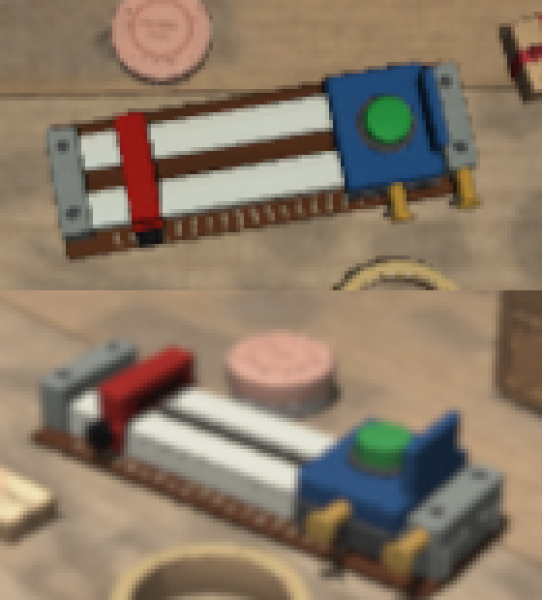

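View pics/wrist0.png

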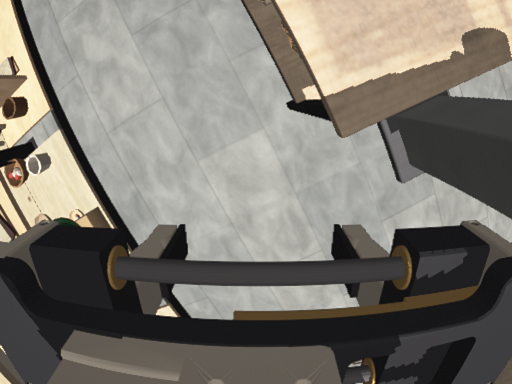

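The crop confirms the carriage against the right-hand grey block, with the shoulder behind the button and the red bar ahead of it on the left. The wrist view shows only the floor and the table edge, so the wrist has to come over the gauge first.

```bash
python3 - <<'E'
from h import *
from scipy.spatial.transform import Rotation as Ro
T=cv2.imread('pics/top0.png')[:,:,::-1].copy()
b=plane(ray('top',(304.6,180.4)),.058)
m=blobs(T,'r',(215,335,160,220))[0][2]
c=cv2.boxPoints(m);C=np.array([plane(ray('top',p),.048) for p in c])
print('red corners',C.round(3).tolist());s=plane(ray('top',m[0]),.048)
e=C[np.argmax([np.linalg.norm(C[1]-C[0]),0])]
E=[C[1]-C[0],C[2]-C[1]];L=max(E,key=np.linalg.norm);print([np.linalg.norm(x) for x in E])
d=np.array([-L[1],L[0]]);d/=np.linalg.norm(d);d*=np.sign(d@(s-b)[:2])
v=(s-b)[:2];print('b',b,'s',s,'axis yaw',np.degrees(np.arctan2(d[1],d[0])),np.degrees(np.arctan2(v[1],v[0])),'gap',v@d-.01-.032)
st=r.get_state();R=Ro.from_euler('xyz',st['eef_rot'],degrees=True).as_matrix()
print(R.round(3));u=v/np.linalg.norm(v)
for z in(.2,):
  tgt=np.r_[b[:2]-.05*0*u,z];print('shift tool mm',R.T@(tgt-st['tcp_pos'])*1000)
E
```

```text
red corners [[0.58, -0.003, 0.048], [0.584, -0.023, 0.048], [0.509, -0.034, 0.048], [0.506, -0.014, 0.048]]
[np.float64(0.020115034980164828), np.float64(0.0753336938319529)]
b [ 0.57327436 -0.17499527  0.058     ] s [ 0.54442748 -0.01843085  0.048     ] axis yaw 98.63324385620493 100.43961941921718 gap 0.11712063783399299
[[ 0.895 -0.446 -0.   ]
 [-0.446 -0.895 -0.001]
 [ 0.     0.001 -1.   ]]
shift tool mm [591.23454954 575.7668681   45.6380833 ]
```

```bash
python3 -m pendant '[[41,39,2,0,0,0.067],[82,79,4,0,0,0.133],[123,118,5,0,0,0.2],[164,157,7,0,0,0.267],[205,197,9,0,0,0.334],[246,236,11,0,0,0.4],[287,276,13,0,0,0.467],[327,315,14,0,0,0.534],[368,354,16,0,0,0.6],[409,394,18,0,0,0.667],[450,433,20,0,0,0.734],[491,472,21,0,0,0.8],[532,512,23,0,0,0.867],[573,551,25,0,0,0.934],[573,551,25,0,0,0.934],[573,551,25,0,0,0.934],[573,551,25,0,0,0.934]]' 0 20
cat > look.py <<'E'
from h import *;import sys
s=r.get_state();W=r.capture('wrist');cv2.imwrite(f'pics/{sys.argv[1]}.png',W[:,:,::-1])
print(s['time_s'],s['joints'],s['tcp_pos'],s['eef_rot'],s['contact_force'])
for c in 'gr':
    for b in blobs(W,c,(60,450,0,384),60): print(c,b,plane(wray(b[1],s),.060 if c=='g' else .048))
E
python3 look.py w1
```

```text
time_s: 2.28
tcp_pos: [0.568, -0.1434, 0.2207]
eef_rot: [-180.0, 0.0, -79.9]
contact_force: [-0.3, -0.2, 0.0]
gripper_width: 0.0007
gripper_force: 0.0
2.275 [ 4.93997420e+00  1.32156082e+01 -1.29816127e+01 -8.81381750e-03
 -6.37900759e+01  5.17615326e+00] [ 0.56803664 -0.1433682   0.22073822] [-1.79986635e+02  6.73016860e-03 -7.98877636e+01] [-0.25734601 -0.1666765   0.0256964 ]
g (np.int32(615), array([258.6, 146.2]), ((258.75, 146.25), (26.870054244995117, 27.577163696289062), 45.0)) [ 0.5746287  -0.17596759  0.06      ]
```

View pics/w1.png

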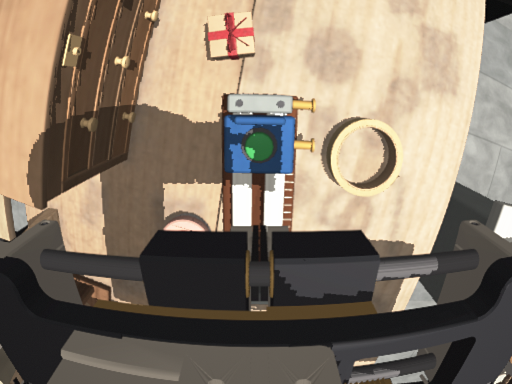

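The wrist view confirms the button at (259,146), the rail running straight down the image so the tool is aligned, and the shoulder behind the button. The wrist and top fixes agree within 2 mm: (0.574,-0.176).

```bash
python3 -m pendant '[[36,0,30,0,0,0],[36,0,70,0,0,0],[36,0,110,0,0,0],[36,0,130,0,0,0],[36,0,130,0,0,0],[36,0,130,0,0,0]]'; python3 look.py w2; python3 -m pendant '[[0,0,5,0,0,0],[0,0,9,0,0,0],[0,0,12,0,0,0],[0,0,14,0,0,0],[0,0,14,0,0,0]]'
```

```text
time_s: 3.08
tcp_pos: [0.5754, -0.1792, 0.0918]
eef_rot: [-179.9, -0.0, -79.9]
contact_force: [0.1, -0.5, -0.2]
gripper_width: 0.0004
gripper_force: 0.0
3.075 [ 1.26969227e+00  2.17548695e+01 -1.96688890e+01  2.46722755e-02
 -4.84816049e+01  8.82119873e+00] [ 0.57535918 -0.17921065  0.09184596] [-1.79909322e+02 -3.27936056e-02 -7.98927959e+01] [ 0.06884004 -0.49562208 -0.17157238]
g (np.int32(543), array([259.8, 218. ]), ((258.826416015625, 220.00308227539062), (24.6674747467041, 37.61676025390625), 65.77225494384766)) [ 0.5765742 -0.1871887  0.06     ]
time_s: 3.75
tcp_pos: [0.5744, -0.1798, 0.0765]
eef_rot: [180.0, -0.0, -80.0]
contact_force: [-0.8, 0.3, 2.2]
gripper_width: 0.001
gripper_force: 1.2
```

View pics/w2.png

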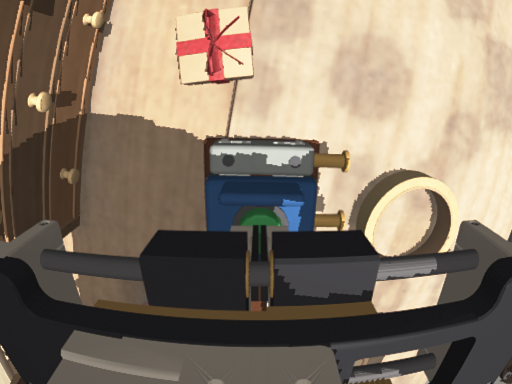

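The fingertips are centred over the green button and contact is at 2 N, so I press on.

```bash
python3 -m pendant '[[0,0,2,0,0,0],[0,0,4,0,0,0],[0,0,4,0,0,0],[0,0,4,0,0,0]]';python3 -m pendant '[[0,0,1.5,0,0,0],[0,0,3,0,0,0],[0,0,3,0,0,0],[0,0,3,0,0,0]]'
```

```text
time_s: 4.25
tcp_pos: [0.5745, -0.1798, 0.0727]
eef_rot: [-180.0, -0.0, -80.0]
contact_force: [-1.7, 0.8, 4.2]
gripper_width: 0.0002
gripper_force: 1.9
time_s: 4.75
tcp_pos: [0.5746, -0.1799, 0.0706]
eef_rot: [-180.0, -0.0, -79.9]
contact_force: [-4.1, 1.5, 12.6]
gripper_width: 0.0004
gripper_force: 6.5
```

Fully in, at about 13 N. Now I slide along tool −x.

```bash
python3 -m pendant '[[-3,0,0.5,0,0,0],[-8,0,0.5,0,0,0],[-14,0,0.5,0,0,0],[-20,0,0.5,0,0,0],[-26,0,0.5,0,0,0],[-32,0,0.5,0,0,0],[-38,0,0.5,0,0,0],[-40,0,0.5,0,0,0],[-40,0,0.5,0,0,0]]'; python3 look.py w3; python3 - <<'E'
from h import *
T=r.capture('top');cv2.imwrite('pics/t3.png',cv2.resize(T[140:230,200:350],None,fx=4,fy=4)[:,:,::-1])
E
```

```text
time_s: 5.88
tcp_pos: [0.5684, -0.1405, 0.0706]
eef_rot: [-179.9, -0.1, -79.9]
contact_force: [-2.8, 0.2, 13.6]
gripper_width: 0.0005
gripper_force: 7.3
5.875 [  5.2662674   21.88178566 -23.08294495   0.06840379 -44.92592187
   4.76629032] [ 0.56837301 -0.14052801  0.07056654] [-1.79895072e+02 -5.73153323e-02 -7.99191096e+01] [-2.76227107  0.16691556 13.63309458]
g (np.int32(79), array([258.7, 224.8]), ((258.4999694824219, 223.99998474121094), (17.669090270996094, 14.724241256713867), 39.80556869506836)) [ 0.57101576 -0.15306552  0.06      ]
```

View pics/w3.png

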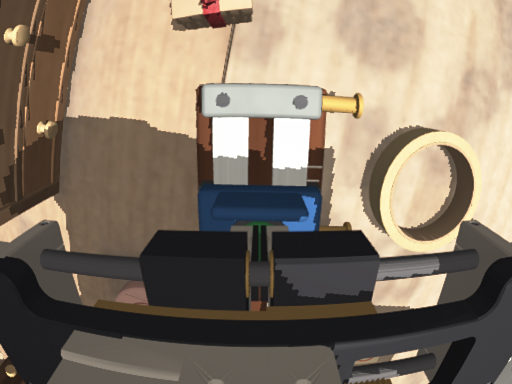

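The carriage has come along: the rail now shows between the grey block (row 100) and the carriage (row 185). I continue.

```bash
python3 -m pendant '[[-3,0,0,0,0,0],[-8,0,0,0,0,0],[-14,0,0,0,0,0],[-20,0,0,0,0,0],[-26,0,0,0,0,0],[-32,0,0,0,0,0],[-38,0,0,0,0,0],[-44,0,0,0,0,0],[-50,0,0,0,0,0],[-56,0,0,0,0,0],[-62,0,0,0,0,0],[-66,0,0,0,0,0],[-68,0,0,0,0,0],[-68,0,0,0,0,0]]'; python3 -m pendant '[[-2,0,0,0,0,0],[-4,0,0,0,0,0],[-6,0,0,0,0,0],[-6,0,0,0,0,0]]';python3 -m pendant '[[-1,0,0,0,0,0],[-2,0,0,0,0,0],[-3,0,0,0,0,0],[-3,0,0,0,0,0]]'
```

```text
time_s: 7.72
tcp_pos: [0.5576, -0.0731, 0.0706]
eef_rot: [-179.8, -0.0, -79.9]
contact_force: [-1.6, 0.6, 11.7]
gripper_width: 0.0003
gripper_force: 6.2
time_s: 8.22
tcp_pos: [0.5567, -0.0672, 0.0706]
eef_rot: [-179.8, -0.0, -79.9]
contact_force: [-0.3, 0.7, 12.8]
gripper_width: 0.0008
gripper_force: 6.1
time_s: 8.72
tcp_pos: [0.5562, -0.0644, 0.0706]
eef_rot: [-179.8, -0.0, -79.9]
contact_force: [-0.6, -0.4, 12.4]
gripper_width: 0.0
gripper_force: 6.0
```

```bash
for i in 1 2; do python3 -m pendant '[[-1,0,0,0,0,0],[-2,0,0,0,0,0],[-3,0,0,0,0,0],[-3,0,0,0,0,0]]'|egrep 'pos|contact'; done; python3 look.py w4
```

```text
tcp_pos: [0.5559, -0.0625, 0.0706]
contact_force: [1.9, -6.7, 10.6]
tcp_pos: [0.5553, -0.0596, 0.0706]
contact_force: [1.7, -8.7, 11.3]
9.725 [ 14.04613334  19.71258323 -26.72091872   0.1894245  -43.35865267
  -4.09417998] [ 0.55526992 -0.05963113  0.07063048] [-1.79783520e+02 -1.15389165e-01 -7.99107755e+01] [ 1.68563728 -8.7268766  11.28035806]
g (np.int32(276), array([257.8, 220.7]), ((258.2015686035156, 221.9955596923828), (34.92275619506836, 16.470325469970703), 19.290042877197266)) [ 0.55884276 -0.07447033  0.06      ]
```

View pics/w4.png

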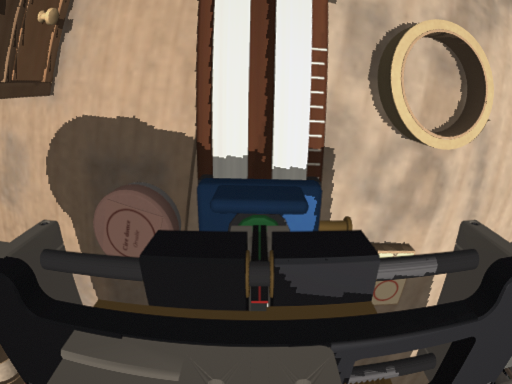

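The axial force stepped up to 7–9 N and the fingertip slid forward on the button, so the carriage is against the stop. The tin and match box are untouched. I lift straight off.

```bash
python3 -m pendant '[[0,0,-2,0,0,0],[0,0,-5,0,0,0],[0,0,-9,0,0,0],[0,0,-15,0,0,0],[0,0,-30,0,0,0],[0,0,-60,0,0,0],[0,0,-100,0,0,0],[20,0,-140,0,0,0],[60,0,-150,0,0,0],[100,0,-150,0,0,0],[100,0,-150,0,0,0],[100,0,-150,0,0,0]]'; python3 look.py w5; python3 - <<'E'
from h import *
T=r.capture('top');S=r.capture('scene')
a=cv2.resize(T[150:225,205:345],None,fx=4,fy=4,interpolation=3);b=cv2.resize(S[180:260,205:345],None,fx=4,fy=4,interpolation=3)
cv2.imwrite('pics/c5.png',cv2.resize(np.vstack([a,b])[:,:,::-1],(542,600)))
print([(x[0],x[1]) for x in blobs(S,'g',(215,335,160,260))],[(x[0],x[1]) for x in blobs(T,'g',(215,335,160,220))])
E
```

```text
time_s: 11.28
tcp_pos: [0.5701, -0.1571, 0.2194]
eef_rot: [180.0, 0.0, -80.0]
contact_force: [-0.9, -0.0, 0.1]
gripper_width: 0.0006
gripper_force: 0.0
11.275 [ 3.51133390e+00  1.38018498e+01 -1.23860585e+01 -1.46693794e-02
 -6.38235021e+01  6.48322456e+00] [ 0.57013128 -0.15709416  0.21935038] [ 1.79990148e+02  1.43678677e-02 -8.00119153e+01] [-0.85467546 -0.01497094  0.10382066]
[(np.int32(76), array([256.2, 202.8]))] [(np.int32(114), array([257.1, 188.8]))]
```

View pics/c5.png

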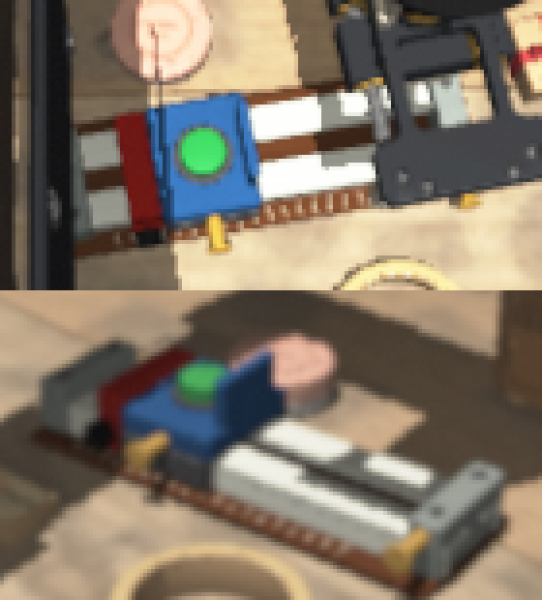

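View pics/w5.png

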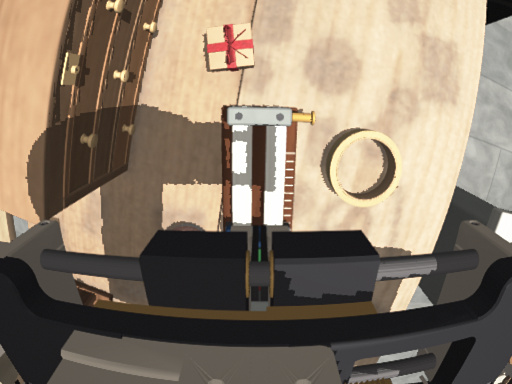

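Both views show the blue front face flush against the red stop, with the button up, the neighbouring items in place and the gripper clear.

```bash
python3 -c "
from plant import r
print(r.close_job())"
```

```text
the job is handed in; nothing more can be done
None
```

The carriage was slid to the red end stop with the button held in all the way. The button was then released and the arm moved clear, and I handed the job in at about 11 s of the 35 s; the judge returned no result.

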